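# Sweep the counted clamp nuts into the tray's trough and close its cover

## Robot

A 6-joint arm with a two-finger parallel gripper is mounted at the origin on a cart in front of the work surface, level with it; the furniture and walls round the work are solid. World frame = base frame: x ahead of the robot, y to its left, z up, the work surface at z = 0. Lengths are in mm, angles in rad, forces in N, time in s.
With the tool pointing down it reaches from about 350 to 975 mm from the base axis. Payload 7.1 kg.
Tool frame: the origin (TCP) lies at the very end of the fingers, on their centre line; the grasp point (between the pads) lies 19 mm behind it (ctrl.grasp_offset is the distance from the TCP to the grasp point, in mm); z points along the fingers, y is the line along which they close (so a half turn about z gives the same grasp; the last joint's range is limited). The gripper opens to 88 mm and grips with 3 to 60 N. Pads are 20 mm wide; open, the fingers measure 115 mm over their backs; the gripper's body (75 mm by 178 mm) begins 61 mm behind the grasp point.
Start: joints at [-1.15, 0.423, 1.63, -0, 1.089, -0.019], TCP at [266.114, -565.498, 222.675] pointing down, gripper open.
Joint ranges: [-3, 3], [-0.9, 2.11], [0.09, 2.58], [-1.31, 4.45], [0.11, 2.69], [-2.54, 2.54]. Speed limits (rad/s): [2.39, 2.39, 3.01, 3.14, 3.14, 3.14].

## Interface

Orientations are given as a rotation vector (axis times angle).
In Python, from workcell import ctrl, viewer, ticket, models gives the robot as it stands.
- The arm moves only by the tool play_rows, never from a script. Its arguments are lists of equal length, an entry for each row: "dp": the shift along the world's x, y, z in mm, a list of three; "yaw": the turn about the world's z in degrees. In form: {"dp": [[tx, ty, tz], ...], "yaw": [yaw, ...]}. A call has 1 to 8 rows; each row shifts and turns the commanded pose from where the row before left it; what a row does not reach is not made up. A row lasts 1/12 s, in which the tool goes at most 41.7 mm and 7.16 degrees, less where a joint would pass 70% of its speed; a pose out of reach is approached as far as the arm can. A call is refused whole if a number of a shift passes 41.7 or a number of a turn 7.16, either way. A call with a gripper value outside its range is refused whole. "gripper" is the closure, from 0 (fully open) to 1 (shut), set as the call begins (left out, the last holds). The fingers move at their own pace and stop on an object; the grip force is fixed at half the most. Time passes only in rows, so rows that do not move let the fingers close. It gives the time, the measured TCP pose, the force, the opening and the grip force at its end, in the units of the state.
- ctrl.get_obs(): the state, without advancing time (a new reading comes with each control period).
- viewer.get_image(name): name is "side" or "top" or "wrist"; returns a dict with "pixels" (420x560x3 uint8, red, green, blue), "range_z" (420x560 float32, mm along the optical axis (not along the pixel's ray), 0 where there is no reading), "fx", "fy", "cx", "cy" (pixels), "dist_coeffs" ([k1, k2, p1, p2, k3] as OpenCV has them; the pictures are not rectified), "T" (4x4, takes a point from camera to world coordinates); the wrist camera has in their place "hand_eye" (4x4, takes a point from camera to tool coordinates, whose origin is the TCP and whose axes are the flange's). Camera axes: x right, y up, looking along -z (the intrinsics and any distortion apply to the point x, -y, -z); pixel columns grow to the right and rows downward; lengths in mm; the calibration is good to about 2 mm. A picture is of the moment at which its call begins: read the wrist's pose just before it.
- ticket.close_job(): hands the job in; it is judged then, once.
Trained networks look in a picture, given as the dict that the camera call returned (one of the last four; its "shot" number tells which), for a name from the list of things; names that differ only in an ending like _2 or _b are one class to them, and where a whole thing is asked for, a point or a joint stands for the part that bears it (a point fixed in the world has none). Each returns a list of dicts, best first, with "conf" (0 to 1); they miss things now and then, are a little off and sometimes report something else, mostly with a low value. They report only what shows in the picture. A call takes as long as a camera call.
- models.look_for(picture, name): "bbox" ([centre column, centre row, width, height] in pixels, round what is visible of it).
- models.landmark_of(picture, name): "location" ([column, row] in pixels: a listed point, or the origin of a listed thing).
The state is a dict: "t": time; "qpos": joint angles; "qvel": joint speeds; "joint_torque": joint torques, N m; "ee_pos": TCP position; "orientation": TCP orientation; "ft_force": force on the tool from outside, world axes, zero at the start; "moment": the same for the moment, N m; "width": finger opening in mm; "grasp_force": force on a finger pad.
Only numpy, scipy, OpenCV 4.12 (cv2) and the standard library are available. Lean on these libraries where they do the work, as an engineer would, in place of code of your own. Each camera call takes 0.05 s, during which the arm holds its last target. There are 200 camera calls.

## Task

The four hex nuts from the abrasion tester's clamps have been counted out on the grey counting tray. Sweep all four across the deck with your fingers, over the edge into the sunk trough at the tray's end, without picking any of them up; then push the trough's hinged metal cover over and down until it is fully shut, so that the tray can be carried without spilling. Leave the screw pot, sharpener, tweezers and black tile beside the tray where they are.

Things in the scene. Friction and masses are not known exactly. Their poses are not given: they have to be found in the camera images.
- tray: Grey counting tray, 120 mm (its x) by 232 mm (its y), fixed to the table. Origin: centre of its underside, on the table; z up. Flat deck 38 mm above the table, from y = -114 to +62 mm and x = -56 to +56 mm. A rim 4 mm thick rises 8 mm above the deck along both long sides and the y = -116 end; the deck is open at y = +62.
- sweep_edge (a point): middle of the deck's open, straight edge (metal strip), at deck height; from here the deck drops to the trough, and the tray's y axis points across the edge into it
- trough (a point): centre of the trough's floor, 6 mm above the table (32 mm below the deck), at tray y = +86 mm. The trough is open-topped, tray y = +62 to +110 mm and x = -56 to +56 mm; its outer wall (y = +110 to +114) is as high as the deck and carries the cover's hinge.
- nut1: M10 steel hex nut, 17 mm across the flats, 19.6 mm across the corners, 8 mm high, about 12 g; one of four alike. Lies flat on the tray's deck at the start. Origin at its centre (4 mm above the deck), z along its hole (up). In the trough it may land flat or on its edge.
- nut2: M10 steel hex nut, 17 mm across the flats, 19.6 mm across the corners, 8 mm high, about 12 g; one of four alike. Lies flat on the tray's deck at the start. Origin at its centre (4 mm above the deck), z along its hole (up). In the trough it may land flat or on its edge.
- nut3: M10 steel hex nut, 17 mm across the flats, 19.6 mm across the corners, 8 mm high, about 12 g; one of four alike. Lies flat on the tray's deck at the start. Origin at its centre (4 mm above the deck), z along its hole (up). In the trough it may land flat or on its edge.
- nut4: M10 steel hex nut, 17 mm across the flats, 19.6 mm across the corners, 8 mm high, about 12 g; one of four alike. Lies flat on the tray's deck at the start. Origin at its centre (4 mm above the deck), z along its hole (up). In the trough it may land flat or on its edge.
- cover (a joint): Angle (rad) of the aluminium trough cover. 0 = fully shut, level over the trough; grows as its free edge goes up and outward (tray +y); 1.57 = upright; starts at 1.55 to 1.9, stop at 1.95. The hinge has friction and stays where it is left; about 0.7 N at the free edge moves it. Cover: 110 mm along tray x, 2 mm thick, reaching 55 mm from the hinge.
- cover_hinge (a point): middle of the cover's hinge line, which runs along the tray's x at tray y = +115.5 mm, 40.5 mm above the table
- cover_edge (a point): middle of the cover's free edge (a hem of 5 mm), 53 mm from the hinge line
- pot: bystander: white screw pot with a green lid, 45 mm across, 43 mm high, origin at the centre of its underside; stands beyond the tray's y = -116 end
- sharpener: bystander: metal pencil sharpener 15 x 25 x 14 mm, origin at the centre of its underside; lies on the table 80 mm or more beyond the cover
- tweezers: bystander: tweezers 18 x 120 x 8 mm lying on the table beyond the tray's y = -116 end, origin at the centre of the underside
- tile: bystander: black glass tile in its frame 62 x 88 x 13 mm lying flat beyond the pot, origin at the centre of its underside

How it is judged:
By the outcome, as a careful person would: the job done as asked, in the order asked, and still so for the second after the job is handed in, with the robot touching nothing.
It also fails if it takes over 59 s, if anything falls off the work surface, if the arm or the gripper's body presses on something with over 40 N, if the wrist force passes 120 N, or if a joint passes its speed limit or range.

## Working session

There is one attempt and no reset: what is moved stays moved. The work goes in short steps, Python scripts to look and compute and a tool call to move; the robot and the scene stay as the last step left them, time stands still between calls to the robot, and variables do not carry over. Pictures are saved under pics/ and viewed, at most 10 in all, crops included, and the job is handed in when it is done.

Besides the shell and the picture viewer there is one more tool, called after "Request:" as name(argument=value, ...) on one line, values as JSON. play_rows: Moves the arm, as the interface text tells. Its arguments: {"type":"object","properties":{"dp":{"type":"array"},"yaw":{"type":"array"},"gripper":{"type":"number"}},"required":["dp","yaw"]}

```bash
mkdir -p pics; cat > h.py <<'E'
import numpy as np, cv2
from scipy.spatial.transform import Rotation as R
from workcell import ctrl, viewer, ticket, models
def shot(n):
    o=ctrl.get_obs(); p=viewer.get_image(n)
    if 'T' in p: T=np.array(p['T'])
    else:
        W=np.eye(4);W[:3,:3]=R.from_rotvec(o['orientation']).as_matrix();W[:3,3]=o['ee_pos'];T=W@np.array(p['hand_eye'])
    p['TT']=T; return p
def ray(p,u,v):
    K=np.array([[p['fx'],0,p['cx']],[0,p['fy'],p['cy']],[0,0,1.]])
    x,y=cv2.undistortPoints(np.array([[[u,v]]],float),K,np.array(p['dist_coeffs'],float))[0,0]
    return p['TT'][:3,3],p['TT'][:3,:3]@np.array([x,-y,-1.])
def atz(p,u,v,z):
    o,d=ray(p,u,v); return o+d*(z-o[2])/d[2]
def depth(p,u,v):
    o,d=ray(p,u,v); return o+d*p['range_z'][int(round(v)),int(round(u))]
def save(p,f): cv2.imwrite('pics/'+f,p['pixels'][:,:,::-1])
E
python3 - <<'E'
from h import *
o=ctrl.get_obs();print(o['t'],o['ee_pos'],o['orientation'])
for c in['top','side']:
    p=shot(c);save(p,c+'0.png');print(c,p['TT'][:3,3])
    for n in['tray','sweep_edge','trough','cover_hinge','cover_edge','nut1','pot','sharpener','tweezers','tile']:
        for r in models.landmark_of(p,n)[:5 if n=='nut1' else 1]:
            u,v=r['location'];
            try:d=depth(p,u,v).round()
            except Exception as e:d=e
            print(n,round(r['conf'],2),np.round([u,v]),d)
E
```

```text
0.0 [ 265.86807885 -565.0147234   221.8999754 ] [-3.06445318e+00 -6.84960477e-01  5.27056918e-04]
top [ 203.69420736  -65.49035729 1419.506181  ]
tray 0.64 [306. 212.] [ 459. -130.   45.]
trough 0.77 [275. 219.] [446. -50.   2.]
cover_hinge 0.88 [267. 220.] [443. -28.   5.]
cover_edge 0.61 [265. 217.] [446. -24.  40.]
nut1 0.65 [275. 218.] [447. -50.   9.]
nut1 0.56 [310. 226.] [ 423. -142.   43.]
nut1 0.53 [328. 200.] [ 493. -189.   42.]
nut1 0.38 [330. 216.] [ 451. -194.   39.]
nut1 0.38 [309. 202.] [ 487. -139.   44.]
pot 0.73 [370. 193.] [ 517. -299.   39.]
sharpener 0.42 [232. 235.] [400.  66.   2.]
tweezers 0.7 [231. 234.] [402.  67.  14.]
tile 0.76 [417. 201.] [ 503. -433.   16.]
side [ 489.65564437 -969.09428237  662.39909237]
tray 0.67 [266. 251.] [ 458. -190.   41.]
sweep_edge 0.58 [265. 224.] [450. -75.  40.]
trough 0.71 [264. 226.] [448. -83.  37.]
cover_hinge 0.85 [263. 213.] [441. -24.  39.]
cover_edge 0.82 [264. 194.] [436. 145.  -0.]
nut1 0.6 [259. 240.] [ 440. -148.   40.]
nut1 0.58 [282. 232.] [ 497. -107.   37.]
nut1 0.4 [286. 249.] [ 505. -188.   45.]
nut1 0.36 [262. 247.] [ 448. -183.   47.]
pot 0.76 [297. 300.] [ 532. -332.   21.]
tweezers 0.78 [264. 310.] [ 461. -344.    1.]
tile 0.72 [259. 250.] [ 442. -194.   43.]
```

```bash
python3 - <<'E'
import cv2
a=cv2.imread('pics/top0.png')[150:290,200:440];b=cv2.imread('pics/side0.png')[150:340,170:400]
a=cv2.resize(a,(780,455),interpolation=2)
b=cv2.resize(b,(726,600),interpolation=2)
cv2.imwrite('pics/a.png',a);cv2.imwrite('pics/b.png',b)
E
```

```text
(no output)
```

View pics/a.png

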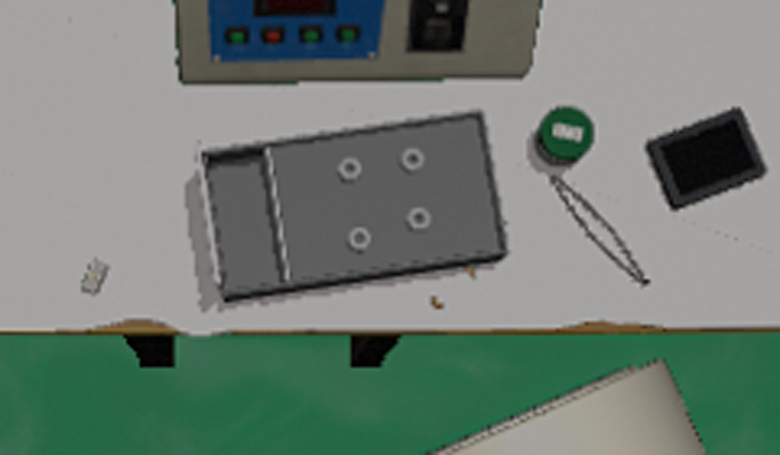

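View pics/b.png

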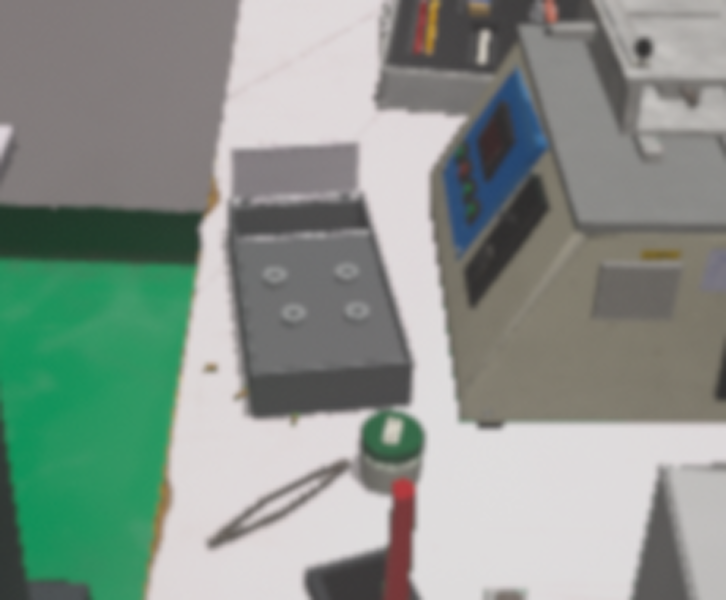

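```bash
python3 - <<'E'
from h import *
from scipy.optimize import least_squares
p=shot('top')
f=lambda c,z:atz(p,200+(c[0]+.5)/3.25-.5,150+(c[1]+.5)/3.25-.5,z)
# model pts: tray (x,y)
C=[((480,113),46,(58+2,-116)),((505,252),46,(-60,-116)),((205,152),38,(60,114)),((225,298),38,(-60,114)),((268,148),38,(56,62)),((288,280),38,(-56,62))]
w=np.array([f(c,z)[:2] for c,z,_ in C]);m=np.array([t for *_,t in C],float)
def T(q,m):
    c,s=np.cos(q[2]),np.sin(q[2]);return m@np.array([[c,s],[-s,c]])+q[:2]
s=least_squares(lambda q:(T(q,m)-w).ravel(),[455,-140,0.1]);q=s.x
print('tray',q[:2],np.degrees(q[2]),s.fun.reshape(-1,2).round(1))
c,sn=np.cos(q[2]),np.sin(q[2])
for n in[(349,168),(412,158),(419,218),(359,238)]:
    a=f(n,46)[:2];print('nut',a.round(),((a-q[:2])@np.array([[c,-sn],[sn,c]])).round(1))
Z=p['range_z']
V,U=np.mgrid[120:180:6,250:360:10]
print('machine')
for v in range(150,180,4):
    print([tuple(depth(p,u,v).round().astype(int)) for u in(262,300,350)])
np.save('tray.npy',q)
E
```

```text
tray [ 460.44683097 -136.46312939] 9.638462570244348 [[ 2.8 -2.2]
 [-1.7 -2.3]
 [ 0.1  1.9]
 [ 0.7  1.1]
 [ 0.4  1. ]
 [-2.3  0.6]]
nut [ 488. -132.] [28.  -0.7]
nut [ 498. -183.] [ 28.7 -52.4]
nut [ 449. -189.] [-20.6 -50. ]
nut [ 431. -141.] [-29.6   0.2]
machine
[(np.int64(598), np.int64(-14), np.int64(135)), (np.int64(599), np.int64(-109), np.int64(139)), (np.int64(607), np.int64(-236), np.int64(124))]
[(np.int64(593), np.int64(-14), np.int64(117)), (np.int64(593), np.int64(-109), np.int64(126)), (np.int64(598), np.int64(-237), np.int64(118))]
[(np.int64(586), np.int64(-14), np.int64(105)), (np.int64(588), np.int64(-110), np.int64(106)), (np.int64(592), np.int64(-239), np.int64(102))]
[(np.int64(578), np.int64(-13), np.int64(95)), (np.int64(580), np.int64(-111), np.int64(96)), (np.int64(586), np.int64(-241), np.int64(87))]
[(np.int64(573), np.int64(-13), np.int64(77)), (np.int64(573), np.int64(-111), np.int64(84)), (np.int64(579), np.int64(-242), np.int64(75))]
[(np.int64(565), np.int64(-13), np.int64(66)), (np.int64(567), np.int64(-112), np.int64(65)), (np.int64(572), np.int64(-244), np.int64(60))]
[(np.int64(561), np.int64(-12), np.int64(41)), (np.int64(565), np.int64(-113), np.int64(32)), (np.int64(569), np.int64(-248), np.int64(30))]
[(np.int64(560), np.int64(-11), np.int64(-1)), (np.int64(562), np.int64(-115), np.int64(1)), (np.int64(564), np.int64(-251), np.int64(5))]
```

```bash
python3 - <<'E'
from h import *
p=shot('side')
for v in(303,308,315,330,345,360):print([depth(p,u,v).round() for u in(296,298)])
p=shot('top')
import itertools
pts=[depth(p,u,v) for u in range(200,560,3) for v in range(100,330,3)]
pts=np.array(pts);k=(pts[:,2]>60)&(pts[:,1]<-230)&(pts[:,0]>330)&(pts[:,0]<640)
print(pts[k].round()[::4])
E
```

```text
[array([ 512., -615.,  302.]), array([ 514., -616.,  302.])]
[array([ 512., -623.,  302.]), array([ 514., -622.,  301.])]
[array([ 512., -624.,  291.]), array([ 515., -622.,  289.])]
[array([ 514., -624.,  265.]), array([ 516., -622.,  263.])]
[array([ 515., -621.,  234.]), array([ 518., -620.,  233.])]
[array([ 517., -622.,  206.]), array([ 520., -611.,  192.])]
[[ 600. -230.  110.]
 [ 579. -234.   74.]
 [ 615. -234.  142.]
 [ 595. -239.  101.]
 [ 573. -243.   65.]
 [ 624. -239.  162.]
 [ 603. -243.  129.]
 [ 580. -250.   73.]
 [ 629. -245.  171.]
 [ 610. -250.  134.]
 [ 592. -256.   88.]
 [ 635. -248.  199.]
 [ 621. -255.  149.]
 [ 599. -260.  117.]
 [ 581. -266.   70.]
 [ 631. -261.  167.]
 [ 610. -265.  133.]
 [ 591. -271.   91.]
 [ 636. -264.  196.]
 [ 621. -271.  149.]
 [ 601. -276.  112.]
 [ 626. -277.  158.]
 [ 621. -503.   72.]
 [ 590. -504.   63.]
 [ 629. -511.   75.]
 [ 595. -509.   75.]
 [ 562. -507.   76.]
 [ 529. -505.   76.]
 [ 498. -506.   71.]
 [ 466. -504.   72.]
 [ 434. -503.   72.]
 [ 621. -519.   75.]
 [ 588. -517.   73.]
 [ 554. -514.   77.]
 [ 521. -513.   78.]
[... 5328 characters left out ...]
  73.]
 [ 629. -721.  236.]
 [ 626. -765.  149.]
 [ 591. -759.  155.]
 [ 554. -746.  172.]
 [ 521. -741.  176.]
 [ 491. -741.  171.]
 [ 476. -780.   94.]
 [ 447. -788.   74.]
 [ 637. -731.  235.]
 [ 630. -767.  164.]
 [ 626. -815.   71.]
 [ 551. -733.  213.]
 [ 527. -746.  184.]
 [ 495. -742.  187.]
 [ 485. -790.   93.]
 [ 451. -786.   95.]
 [ 422. -794.   77.]
 [ 633. -767.  181.]
 [ 632. -821.   80.]
 [ 558. -741.  215.]
 [ 535. -754.  186.]
 [ 502. -748.  192.]
 [ 497. -810.   74.]
 [ 460. -796.   96.]
 [ 430. -804.   76.]
 [ 632. -761.  209.]
 [ 624. -800.  135.]
 [ 608. -831.   74.]
 [ 541. -760.  193.]
 [ 506. -749.  207.]
 [ 486. -772.  162.]
 [ 472. -816.   77.]
 [ 435. -804.   95.]]
```

Request:
play_rows(dp=[[4,32,0],[8,32,0],[14,28,0],[14,28,0],[16,24,0],[16,24,0],[18,20,0],[18,20,0]], yaw=[4.65,4.65,4.65,4.65,4.65,4.65,4.65,4.65], gripper=0.864)

```text
t: 1.92
ee_pos: [374.7, -356.3, 222.9]
orientation: [2.684, 1.632, 0.0]
ft_force: [0.3, 0.3, -0.2]
width: 38.0
grasp_force: 0.0
```

Request:
play_rows(dp=[[18,20,0],[18,20,0],[16,20,0],[14,20,0],[14,18,0],[14,18,0],[12,14,0],[10,12,0]], yaw=[4.65,4.65,4.65,4.65,4.65,4.65,4.65,4.65])

```text
t: 2.58
ee_pos: [491.0, -214.3, 222.8]
orientation: [2.022, 2.404, 0.0]
ft_force: [0.1, -0.3, -0.5]
width: 11.8
grasp_force: 0.0
```

```bash
cat > w.py <<'E'
from h import *
import sys
q=np.load('tray.npy');c,s=np.cos(q[2]),np.sin(q[2]);A=np.array([[c,-s],[s,c]])
o=ctrl.get_obs();e=R.from_rotvec(o['orientation']).as_matrix()
print(o['t'],o['ee_pos'].round(1) if hasattr(o['ee_pos'],'round') else o['ee_pos'],'ydir',np.degrees(np.arctan2(e[1,1],e[0,1])).round(1),'w',round(float(o['width']),1),'tray xy',((np.array(o['ee_pos'])[:2]-q[:2])@A).round(1),'F',np.round(o['ft_force'],1))
p=shot(sys.argv[1]);save(p,sys.argv[2])
for n,z in[('sweep_edge',38),('trough',6),('cover_hinge',40.5),('nut1',42)]:
    for r in models.landmark_of(p,n)[:6 if n=='nut1' else 1]:
        a=atz(p,*r['location'],z);print(n,round(r['conf'],2),np.round(r['location']),a.round(),((a[:2]-q[:2])@A).round(1),depth(p,*r['location']).round())
E
python3 w.py wrist w1.png
```

```text
2.5833 [ 491.  -214.3  222.8] ydir 9.9 w 11.8 tray xy [ 17.1 -81.9] F [ 0.1 -0.3 -0.5]
sweep_edge 0.7 [264.  30.] [449. -72.  38.] [-0.5 65.9] [446. -65.   6.]
trough 0.78 [269.  12.] [449. -47.   6.] [ 3.6 89.7] [449. -47.   6.]
cover_hinge 0.47 [244. 156.] [ 449. -188.   40.] [-20.1 -49.1] [ 449. -188.   39.]
nut1 0.78 [297. 160.] [ 500. -183.   42.] [ 31.7 -52.1] [ 501. -183.   37.]
nut1 0.72 [296. 105.] [ 489. -132.   42.] [29.3 -0.2] [ 490. -132.   36.]
nut1 0.64 [235. 100.] [ 433. -137.   42.] [-27.3   3.6] [ 432. -137.   37.]
nut1 0.53 [245. 153.] [ 449. -185.   42.] [-19.3 -45.6] [ 449. -185.   38.]
```

View pics/w1.png

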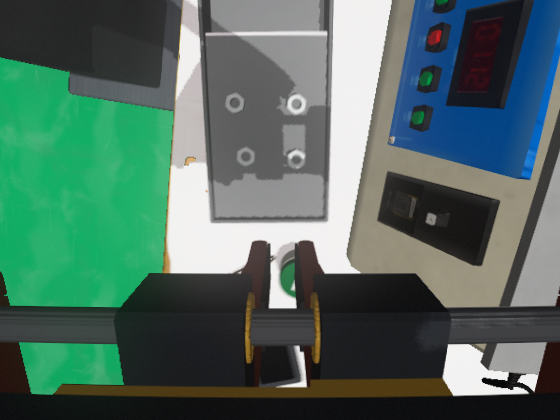

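Request:
play_rows(dp=[[0,0,-30],[0,0,-30],[0,0,-30],[0,0,-30],[0,0,-25],[0,0,-20],[0,0,-10],[0,0,0]], yaw=[0,0,0,0,0,0,0,0])

```text
t: 3.5
ee_pos: [488.3, -215.6, 45.8]
orientation: [-2.028, -2.395, 0.002]
ft_force: [-0.3, -0.1, -0.1]
width: 12.1
grasp_force: 0.0
```

Request:
play_rows(dp=[[0,0,-3],[0,0,-3],[0,0,0]], yaw=[0,0,0])

```text
t: 3.75
ee_pos: [490.6, -215.9, 42.4]
orientation: [2.027, 2.398, 0.001]
ft_force: [0.0, -0.0, 0.1]
width: 11.7
grasp_force: 0.0
```

Request:
play_rows(dp=[[0,8,0],[0,8,0],[0,8,0],[0,8,0],[0,8,0],[0,8,0],[0,8,0],[0,7,0]], yaw=[0,0,0,0,0,0,0,0])

```text
t: 4.42
ee_pos: [490.1, -151.4, 41.7]
orientation: [-2.027, -2.4, 0.0]
ft_force: [-0.1, 0.1, 0.4]
width: 12.1
grasp_force: 0.1
```

```bash
python3 w.py side s1.png
```

```text
4.4167 [ 490.1 -151.4   41.7] ydir 9.6 w 12.1 tray xy [ 26.7 -19.7] F [-0.1  0.1  0.4]
sweep_edge 0.94 [264. 223.] [449. -70.  38.] [-0.4 67.9] [447. -28.   9.]
trough 0.82 [263. 227.] [443. -43.   6.] [-1.9 95.5] [445. -88.  38.]
cover_hinge 0.8 [262. 213.] [438. -24.  40.] [ -3.  114.1] [438. -24.  40.]
nut1 0.62 [259. 236.] [ 437. -136.   42.] [-22.7   4.5] [ 438. -140.   45.]
nut1 0.46 [261. 246.] [ 446. -174.   42.] [-20.5 -34.8] [ 446. -169.   38.]
nut1 0.37 [281. 237.] [ 494. -136.   42.] [33.5 -5.2] [ 494. -141.   46.]
```

Request:
play_rows(dp=[[-1.3,8,0],[-1.3,8,0],[-1.3,8,0],[-1.3,8,0],[-1.3,8,0],[-1.3,8,0],[-1.3,8,0],[-1.3,8,0]], yaw=[0,0,0,0,0,0,0,0])

```text
t: 5.33
ee_pos: [479.5, -87.5, 41.7]
orientation: [-2.027, -2.4, 0.0]
ft_force: [-1.3, -0.0, 0.8]
width: 11.6
grasp_force: 0.0
```

Request:
play_rows(dp=[[-1.3,8,0],[-1.3,8,0],[-1.3,8,0],[-1.3,8,0],[-1,5,0],[0,0,0]], yaw=[0,0,0,0,0,0])

```text
t: 5.83
ee_pos: [473.1, -50.5, 41.6]
orientation: [-2.026, -2.4, 0.0]
ft_force: [-1.0, 0.1, 0.0]
width: 12.5
grasp_force: 0.0
```

```bash
python3 w.py side s2.png; python3 -c "
import cv2
b=cv2.imread('pics/s2.png')[170:300,200:360];cv2.imwrite('pics/s2c.png',cv2.resize(b,None,fx=4,fy=4,interpolation=2))"
```

```text
5.8333 [473.1 -50.5  41.6] ydir 9.7 w 12.5 tray xy [26.9 82.6] F [-1.   0.1  0. ]
sweep_edge 0.7 [265. 220.] [450. -57.  38.] [ 2.6 79.9] [448. -28.  18.]
trough 0.78 [266. 230.] [453. -59.   6.] [ 5.7 78. ] [ 455. -103.   38.]
cover_hinge 0.55 [263. 214.] [442. -29.  40.] [ -0.6 108.8] [442. -27.  39.]
nut1 0.46 [256. 239.] [ 432. -147.   42.] [-29.7  -5.2] [ 432. -152.   46.]
nut1 0.36 [262. 248.] [ 447. -181.   42.] [-20.3 -42. ] [ 448. -185.   45.]
```

View pics/s2c.png

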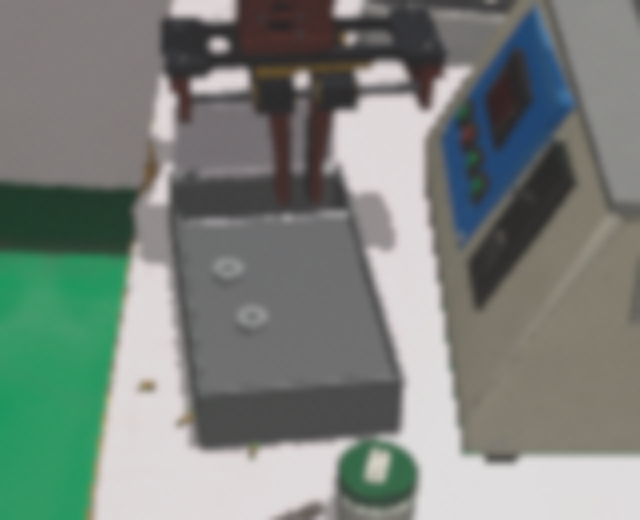

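Request:
play_rows(dp=[[0,0,20],[0,0,20],[-4,-30,0],[-4,-30,0],[-4,-30,0],[-4,-30,0],[-4,-30,0],[0,-22,0]], yaw=[0,0,0,0,0,0,0,0])

```text
t: 6.75
ee_pos: [452.7, -225.9, 81.8]
orientation: [2.029, 2.398, -0.0]
ft_force: [0.2, -0.3, 0.4]
width: 12.3
grasp_force: 0.0
```

Request:
play_rows(dp=[[0,0,-15],[0,0,-15],[0,0,-7],[0,0,-3],[0,0,0]], yaw=[0,0,0,0,0])

```text
t: 7.17
ee_pos: [453.0, -223.3, 41.1]
orientation: [-2.027, -2.398, 0.001]
ft_force: [1.5, -0.4, 0.3]
width: 11.8
grasp_force: 0.0
```

Request:
play_rows(dp=[[-2.1,8.5,0],[-2.1,8.5,0],[-2.1,8.5,0],[-2.1,8.5,0],[-2.1,8.5,0],[-2.1,8.5,0],[-2.1,8.5,0],[-2.1,8.5,0]], yaw=[0,0,0,0,0,0,0,0])

```text
t: 7.83
ee_pos: [436.5, -154.5, 41.8]
orientation: [2.027, 2.4, 0.0]
ft_force: [0.1, 1.4, 0.2]
width: 12.1
grasp_force: 0.2
```

Request:
play_rows(dp=[[-1.3,8,0],[-1.3,8,0],[-1.3,8,0],[-1.3,8,0],[-1.3,8,0],[-1.3,8,0],[-1.3,8,0],[-1.3,8,0]], yaw=[0,0,0,0,0,0,0,0])

```text
t: 8.5
ee_pos: [426.2, -90.7, 41.7]
orientation: [-2.028, -2.399, -0.0]
ft_force: [-1.0, -0.3, 0.8]
width: 12.0
grasp_force: 0.2
```

Request:
play_rows(dp=[[-1.3,8,0],[-1.3,8,0],[-1.3,8,0],[-1.3,8,0],[0,0,0]], yaw=[0,0,0,0,0])

```text
t: 8.92
ee_pos: [420.5, -58.2, 41.6]
orientation: [-2.026, -2.4, 0.001]
ft_force: [0.1, 0.6, -0.3]
width: 12.4
grasp_force: 0.0
```

Request:
play_rows(dp=[[0,0,30],[0,0,30],[0,0,30],[0,0,30],[0,0,30],[0,0,0]], yaw=[0,0,0,0,0,0])

```text
t: 9.42
ee_pos: [424.3, -60.1, 196.6]
orientation: [2.023, 2.393, 0.007]
ft_force: [0.5, 0.1, 0.1]
width: 12.1
grasp_force: 0.0
```

```bash
python3 w.py side s3.png;python3 w.py wrist w3.png; python3 -c "
import cv2,numpy as np
b=cv2.imread('pics/s3.png')[170:300,230:340];b=cv2.resize(b,(355,420),interpolation=2)
w=cv2.imread('pics/w3.png')[:,:][:, 60:500]
cv2.imwrite('pics/s3c.png',np.hstack([b,w]))"
```

```text
9.4167 [424.3 -60.1 196.6] ydir 9.6 w 12.1 tray xy [-22.9  81.4] F [0.5 0.1 0.1]
sweep_edge 0.73 [266. 222.] [452. -63.  38.] [ 3.8 73.6] [450. -26.  12.]
trough 0.66 [263. 230.] [444. -58.   6.] [-2.6 80.4] [ 447. -105.   40.]
cover_hinge 0.59 [262. 213.] [440. -25.  40.] [ -1.2 112.9] [440. -24.  40.]
9.6667 [420.2 -59.4 190.5] ydir 9.6 w 11.9 tray xy [-26.8  82.7] F [-0.3 -0.7 -0.3]
sweep_edge 0.67 [311. 216.] [450. -74.  38.] [-0.1 63.6] [409.   8. 352.]
trough 0.93 [315. 182.] [451. -47.   6.] [ 5.5 90.2] [451. -47.   5.]
cover_hinge 0.66 [312. 154.] [439. -17.  40.] [ -0.8 121. ] [444. -21.  -1.]
nut1 0.72 [282. 184.] [418. -48.  42.] [-27.   94.4] [419. -55.   5.]
nut1 0.56 [266. 192.] [404. -57.  42.] [-42.2  87.6] [404. -65.   5.]
nut1 0.55 [351. 196.] [482. -48.  42.] [35.7 83.7] [487. -52.  21.]
nut1 0.44 [300. 202.] [436. -61.  42.] [-11.1  78. ] [438. -66.  23.]
```

View pics/s3c.png

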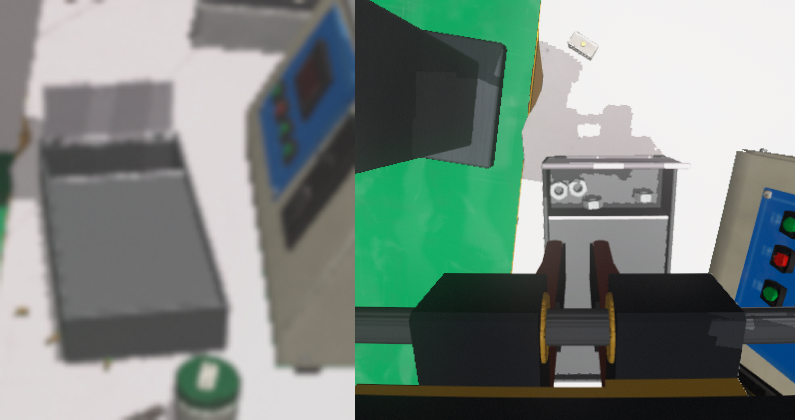

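Request:
play_rows(dp=[[4,29,0],[4,29,0],[4,28,0],[0,0,0],[0,0,-20],[0,0,-20],[0,0,-20],[0,0,0]], yaw=[0,0,0,0,0,0,0,0])

```text
t: 10.58
ee_pos: [430.6, 26.2, 128.7]
orientation: [-2.025, -2.396, 0.007]
ft_force: [-0.7, 0.4, -0.1]
width: 11.8
grasp_force: 0.0
```

```bash
python3 w.py side s4.png; python3 - <<'E'
from h import *
q=np.load('tray.npy');c,s=np.cos(q[2]),np.sin(q[2]);A=np.array([[c,-s],[s,c]])
p=shot('side')
for u in(252,275):
  for v in range(192,216,3):
    a=depth(p,u,v);print(u,v,((a[:2]-q[:2])@A).round(),a[2].round())
E
```

```text
10.5833 [430.6  26.2 128.7] ydir 9.6 w 11.8 tray xy [ -2.1 165.4] F [-0.7  0.4 -0.1]
sweep_edge 0.66 [268. 221.] [458. -61.  38.] [10.4 75.2] [457. -23.  12.]
trough 0.86 [263. 229.] [444. -53.   6.] [-2.6 84.6] [446. -99.  38.]
cover_hinge 0.89 [263. 215.] [443. -37.  40.] [ -0.9 100.9] [442. -29.  35.]
252 192 [-13. 294.] 2.0
252 195 [-14. 282.] -2.0
252 198 [-29. 114.] 89.0
252 201 [-29. 113.] 80.0
252 204 [-29. 116.] 69.0
252 207 [-29. 117.] 59.0
252 210 [-29. 116.] 50.0
252 213 [-30. 112.] 43.0
275 192 [ 60. 290.] -0.0
275 195 [ 33. 115.] 95.0
275 198 [ 33. 115.] 85.0
275 201 [ 34. 115.] 76.0
275 204 [ 34. 115.] 66.0
275 207 [ 34. 114.] 57.0
275 210 [ 35. 117.] 45.0
275 213 [ 34. 111.] 39.0
```

Request:
play_rows(dp=[[0,0,-25],[0,0,-23],[0,0,0],[1.7,-10,0],[1.7,-10,0],[1.7,-10,0],[1.3,-8,0],[0,0,0]], yaw=[0,0,0,0,0,0,0,0])

```text
t: 11.55
ee_pos: [440.6, -13.2, 84.6]
orientation: [2.029, 2.396, 0.002]
ft_force: [0.1, 1.4, -0.9]
width: 11.8
grasp_force: 0.0
```

Request:
play_rows(dp=[[0.9,-5,-1],[0.9,-5,-2],[0.8,-4.7,-2],[0.8,-4.7,-2],[0.7,-4.2,-3],[0.7,-4.2,-3],[0.5,-3,-4.2],[0.5,-3,-4.2]], yaw=[0,0,0,0,0,0,0,0])

```text
t: 12.22
ee_pos: [445.3, -45.7, 61.8]
orientation: [-2.028, -2.399, 0.0]
ft_force: [0.4, 1.2, 1.4]
width: 12.1
grasp_force: 0.3
```

Request:
play_rows(dp=[[0.3,-2,-4.7],[0.3,-2,-4.7],[0.1,-0.7,-4],[0,0,-2],[0,0,0]], yaw=[0,0,0,0,0])

```text
t: 12.63
ee_pos: [445.5, -49.9, 46.3]
orientation: [-2.027, -2.399, 0.001]
ft_force: [-0.0, 0.0, -0.7]
width: 11.6
grasp_force: 0.0
```

```bash
python3 w.py side s5.png; python3 -c "
import cv2
b=cv2.imread('pics/s5.png')[150:270,200:340];cv2.imwrite('pics/s5c.png',cv2.resize(b,None,fx=4,fy=4,interpolation=2))"
```

```text
12.6333 [445.5 -49.9  46.3] ydir 9.6 w 11.6 tray xy [-0.2 87.8] F [-0.   0.  -0.7]
sweep_edge 0.8 [266. 222.] [452. -66.  38.] [ 3.4 70.8] [450. -23.   8.]
trough 0.72 [263. 229.] [443. -54.   6.] [-3.2 84.2] [445. -98.  37.]
cover_hinge 0.57 [262. 213.] [438. -24.  40.] [ -3.3 114.1] [438. -28.  43.]
```

View pics/s5c.png

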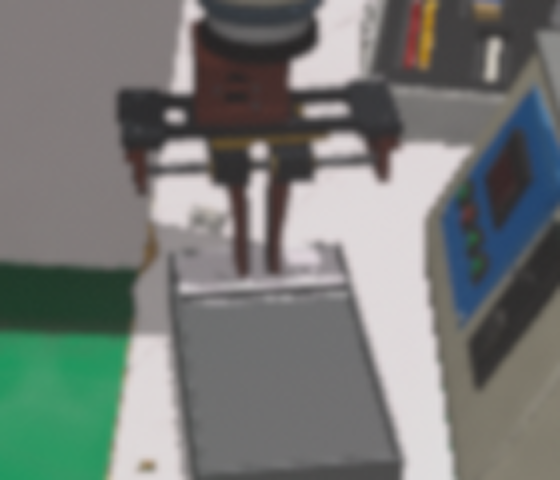

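Cover is nearly down; the fingers stand on it around (255,275). I press down in small steps.

Request:
play_rows(dp=[[0,-1,-1.5],[0,-1,-1.5],[0,0,0]], yaw=[0,0,0])

```text
t: 13.13
ee_pos: [446.0, -52.1, 43.8]
orientation: [2.028, 2.399, 0.0]
ft_force: [0.3, -0.3, -0.2]
width: 12.0
grasp_force: 0.1
```

Request:
play_rows(dp=[[0,0,-0.7],[0,0,-0.7],[0,0,0]], yaw=[0,0,0])

```text
t: 13.38
ee_pos: [446.0, -52.0, 42.4]
orientation: [-2.028, -2.399, 0.0]
ft_force: [0.5, 0.2, 0.4]
width: 11.8
grasp_force: 0.0
```

Request:
play_rows(dp=[[0,0,-0.5],[0,0,-0.5],[0,0,0]], yaw=[0,0,0])

```text
t: 13.63
ee_pos: [446.1, -52.0, 41.8]
orientation: [2.028, 2.4, -0.0]
ft_force: [-1.1, -0.1, 6.3]
width: 12.3
grasp_force: 3.2
```

Request:
play_rows(dp=[[0,0,-0.5],[0,0,-0.3],[0,0,0]], yaw=[0,0,0])

```text
t: 13.88
ee_pos: [446.1, -52.0, 41.6]
orientation: [2.028, 2.399, 0.0]
ft_force: [-4.0, -0.1, 16.8]
width: 11.8
grasp_force: 8.5
```

Request:
play_rows(dp=[[0,0,3],[0,0,20],[0,0,30],[0,0,30],[0,0,30],[0,-30,30],[0,-30,0],[0,0,0]], yaw=[0,0,0,0,0,0,0,0])

```text
t: 14.55
ee_pos: [447.8, -114.8, 185.4]
orientation: [2.026, 2.394, 0.003]
ft_force: [0.7, -0.5, 0.2]
width: 11.9
grasp_force: 0.0
```

```bash
python3 w.py wrist w6.png; python3 - <<'E'
from h import *
q=np.load('tray.npy');c,s=np.cos(q[2]),np.sin(q[2]);A=np.array([[c,-s],[s,c]])
p=shot('wrist')
Z=p['range_z']
P=np.array([depth(p,u,v) for u in range(100,460,4) for v in range(40,260,4) if Z[v,u]>0])
t=(P[:,:2]-q[:2])@A
for a in range(50,126,6):
  k=(abs(t[:,0])<45)&(abs(t[:,1]-a)<3)&(P[:,2]<120); print(a,k.sum(),np.percentile(P[k,2],[5,50,95]).round(1) if k.any() else '')
E
```

```text
14.55 [ 447.8 -114.8  185.4] ydir 9.5 w 11.9 tray xy [-8.8 23.4] F [ 0.7 -0.5  0.2]
sweep_edge 0.61 [294. 150.] [452. -72.  38.] [ 2.1 64.6] [451. -72.  43.]
cover_hinge 0.59 [292.  86.] [441. -20.  40.] [  0.4 118.3] [441. -20.  42.]
50 52 [36.1 37.2 38.5]
56 51 [36.4 37.4 38.9]
62 26 [41.4 42.6 43.8]
68 51 [39.9 41.4 42.8]
74 52 [39.5 41.2 42.3]
80 52 [39.4 40.9 42.2]
86 27 [39.7 40.8 41.8]
92 54 [39.7 40.8 41.7]
98 53 [39.9 40.8 41.8]
104 54 [39.6 40.9 42.1]
110 54 [39.9 41.2 41.9]
116 54 [41.  42.2 43.9]
122 21 [-1.3 -0.6  0.3]
```

View pics/w6.png

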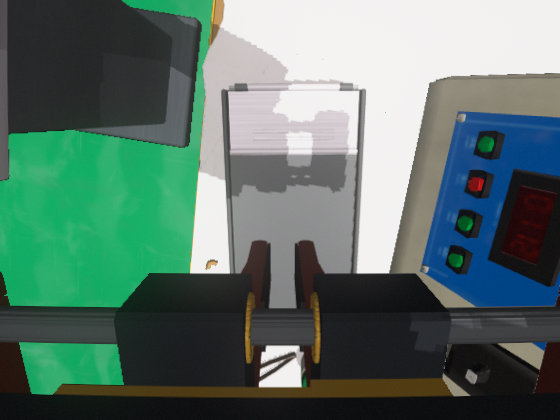

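The cover lies flat and level (41 mm from hinge to free edge), the deck is empty, and the arm is clear.

```bash
python3 -c "
from workcell import ticket
print(ticket.close_job())"
```

```text
the job is handed in; nothing more can be done
None
```

All four nuts are swept into the trough and its cover is pressed fully shut; I never touched the pot, sharpener, tweezers or tile, and I handed the job in at about 15 s.

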